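Change stamps and line up the oblong one over the tile

ROBOT

A 6-joint arm with a two-finger parallel gripper is mounted at the origin on the work surface. World frame = base frame: x ahead of the robot, y to its left, z up, the work surface at z = 0. Lengths are in m, angles in rad, forces in N, time in s.
With the tool pointing down it reaches from about 0.275 to 0.825 m from the base axis. Payload 4.9 kg.
Tool frame: the origin (TCP) lies midway between the tips of the shut fingers; the grasp point (between the pads) lies 19 mm behind it (env.tcp_to_grasp is the distance from the TCP to the grasp point, in m); z points along the fingers, y is the line along which they close (so a half turn about z gives the same grasp; the last joint's range is limited). The gripper opens to 85 mm and grips with 20 to 120 N. Pads are 22 mm wide; open, the fingers measure 114 mm over their backs; the gripper's body (76 mm by 85 mm) begins 54 mm behind the grasp point. The pads swing forward as they close: fully open they stand 13 mm farther back than shut.
Start: joints at [1.13, 0.326, -0.193, 1.052, 0, 1.437], TCP at [0.166, 0.524, 0.231] pointing down, gripper open.
Joint ranges: [-2.65, 2.65], [-0.97, 1.79], [-1.3, 1.35], [-1.93, 2.1], [-1.47, 1.37], [-3.14, 3.14]. Speed limits (rad/s): [2.57, 2.57, 3.14, 3.14, 3.14, 3.14].

INTERFACE

Orientations are given as a rotation vector (axis times angle).
In Python, from cell import env, snapshot gives the robot as it stands.
- The arm moves only by the tool drive_tool, never from a script. Its argument "commands" is a list of rows, each an object with "gripper": the opening, from 0 (shut) to 1 (fully open); "linear": the shift along the tool's x, y, z in units of 250 mm (1.0 is 250 mm), a list of three; "angular": the turn, a rotation vector about the tool's x, y, z in units of 2 rad (1.0 is 2 rad), a list of three. In form: [{"gripper": gripper, "linear": [x, y, z], "angular": [ax, ay, az]}, ...]. A call has 1 to 20 rows; each row is the pose to reach, as a shift and turn from the pose commanded when the call began, along the tool's axes at that moment; what a row does not reach only later rows make up. A row lasts 1/10 s, in which the tool goes at most 50 mm and 8.59 degrees, less where a joint would pass 70% of its speed; a pose out of reach is approached as far as the arm can. A call with a number of a shift or a turn outside -1 to 1 is refused whole. A call with a gripper value outside its range is refused whole. The fingers move at their own pace and stop on an object; the grip force is fixed at half the most. Time passes only in rows, so rows that repeat a pose let the fingers close. It gives the time, the measured TCP pose, the force, the opening and the grip force at its end, in the units of the state.
- env.state(): the state, without advancing time (a new reading comes with each control period).
- snapshot(name): name is "scene" or "top" or "wrist"; returns a dict with "img" (384x512x3 uint8, blue, green, red), "range_z" (384x512 float32, m along the optical axis (not along the pixel's ray), 0 where there is no reading), "intrinsics" (3x3 intrinsics, pixels), "dist" ([k1, k2, p1, p2, k3] as OpenCV has them; the pictures are not rectified), "eye" and "attitude" of the camera in the world. Camera axes: x right, y up, looking along -z (the intrinsics and any distortion apply to the point x, -y, -z); pixel columns grow to the right and rows downward; lengths in m; the calibration is good to about 2 mm. A picture is of the moment at which its call begins.
- env.close_job(): hands the job in; it is judged then, once.
The state is a dict: "clock": time; "joints": joint angles; "joint_vel": joint speeds; "joint_torque": joint torques, N m; "position": TCP position; "ee_rot": TCP orientation; "force": force on the tool from outside, world axes, zero at the start; "moment": the same for the moment, N m; "finger_gap": opening from 0.0 (shut) to 1.0 (fully open); "grip_force": force on a finger pad.
Only numpy, scipy, OpenCV 4.12 (cv2) and the standard library are available. Lean on these libraries where they do the work, as an engineer would, in place of code of your own. Each camera call takes 0.05 s, during which the arm holds its last target. There are 200 camera calls.

TASK

First put the round stamp that was left out back into its own holder, the one with the round well, seated fully down and let go. Then take the oblong stamp from its holder, carry it over the row of drying pots, and finish while still holding it upright and still about a centimetre above the raised frame on the clay tile, centred on the frame with its long side along the frame's long side. The tile and its wheel must not be touched, and the pots and the square stamp stay as they are.

Things in the scene. Friction and masses are not known exactly. Their poses are not given: they have to be found in the camera images.
- round_stamp_mid (a point): Sizes are in mm throughout. Round stamp: centre, half-way up, of a loose stamp that stands on the bench: fired-clay disc foot 44 dia x 20 high, above it an upright wooden cylinder handle 26 dia, top at 95 above the underside. z axis up. About 0.12 kg.
- oblong_stamp_mid (a point): Oblong stamp (mm): centre, half-way up (47.5 above its underside, 47.5 below its top), of a loose stamp standing in the oblong holder's well at the start: fired-clay foot 60 (x) x 36 (y) x 20 high, above it a flat-sided wooden handle 40 (x) x 24 (y), top at 95 above the underside. x along the foot's long side, z up. About 0.12 kg.
- round_holder_well (a point): Round holder (mm): centre of the floor of its round well. The holder is a fixed wooden block 85 x 85 x 30 high, with a round well 52 dia and 20 deep (floor 10 above the bench, mouth chamfered), and on its own +x side a 30 wide label ledge of the same height with a raised dark disc on it. Empty at the start. z up.
- oblong_holder_well (a point): Oblong holder (mm): centre of the floor of its well, 68 (x) x 44 (y) and 20 deep; block 85 x 85 x 30, floor 10 above the bench, fixed, label ledge on its +x side with a raised dark bar. It holds the oblong stamp at the start. The three holders stand in a row in varying order.
- square_holder_well (a point): Square holder (mm): centre of the floor of its well, 40 x 40 and 20 deep; block as the others, fixed, empty; its label is a raised dark square. Not used.
- square_stamp_mid (a point): Square stamp (mm): centre, half-way up, of a loose stamp standing on the bench beyond the wheel: foot 34 x 34 x 20, handle 24 x 24, 95 high in all. Bystander.
- tile_frame (a point): Clay tile on the banding wheel (mm): centre of the raised rectangular frame in the middle of the tile, at the height of the frame's top edge, 91 above the bench. The frame's ridges are 2 high and 4 wide and enclose 68 (x) x 44 (y); x along the frame's long side, z up. The tile, 120 (x) x 100 (y), lies on a round wheel head 200 dia whose top is 75 above the bench; tile and wheel do not move.
- board_top (a point): Ware board (mm): centre of the top face of a fixed plank 420 (x) x 110 (y) x 18 thick, lying between the holders and the wheel, pots upside down on it in a row along x. z up.
- bowl_near_mid (a point): Upturned bowl on the board, the one nearest the robot (mm): centre, half-way up; 100 dia at the rim below, 85 high, loose, top 103 above the bench.
- cup_mid_mid (a point): Upturned cup in the middle of the board (mm): centre, half-way up; 80 dia, 100 high, loose, top 118 above the bench.
- bowl_far_mid (a point): Upturned bowl at the far end of the board: as the near one.
- round_stamp: The round stamp as a whole; origin at the centre of its underside.
- oblong_stamp: The oblong stamp as a whole; origin at the centre of its underside.
- wheel: Banding wheel and tile as a whole, fixed; origin on the bench under the wheel's centre; axes as the tile's frame.
Things that resemble listed ones, but are neither listed nor needed, are in the scene too. Leave any blue look-alike of the part that bears round_holder_well alone.

How it is judged:
On the way, in this order (a step that is already met when the one before it is completed fails the run):
1. the round stamp stands fully down in the round well and is let go (horizontal distance between round_stamp_mid and round_holder_well below 0.007 m and z of round_stamp_mid in the frame of round_holder_well below 0.0525 m and angle between round_stamp_mid's own z axis and vertical below 0.1 rad and contact force between round_stamp and the fingers below 0.1 N), for 0.2 s.
2. the oblong stamp passes over the board, underside above the bowls (y of oblong_stamp_mid in the frame of board_top between -0.045 and 0.045 m and x of oblong_stamp_mid in the frame of board_top between -0.21 and 0.21 m and z of oblong_stamp_mid in the frame of board_top above 0.1325 m), for 0.04 s.
At the end, for the whole second after the job is handed in: Round stamp released, upright (0.1 rad) and down (5 mm) in the round well. Oblong stamp held still by the fingers, upright (0.1 rad), centred on the frame within 8 mm, turned with it within 0.14 rad, underside 3 to 20 mm above the frame's top edge, not touching tile or wheel (all of step 1 and linear speed of each of round_stamp, oblong_stamp below 0.02 m/s and horizontal distance between oblong_stamp_mid and tile_frame below 0.008 m and z of oblong_stamp_mid in the frame of tile_frame between 0.0505 and 0.0675 m and angle between oblong_stamp_mid's own z axis and vertical below 0.1 rad and angle between the x axis of oblong_stamp_mid and the x axis of tile_frame, either way round below 0.14 rad and angular speed of oblong_stamp below 0.15 rad/s and contact force between oblong_stamp and the fingers above 1 N and contact force between oblong_stamp and wheel below 0.1 N); the arm keeps its last pose, push and grip.
It fails at once if the tile or the wheel is touched (contact force between wheel and anything else above 0.5 N).
It fails at once if the near bowl is shifted more than 15 mm or tipped (distance of bowl_near_mid from where it was at the start of the episode above 0.015 m or angle between bowl_near_mid's own z axis and vertical above 0.2 rad).
It fails at once if the cup is shifted more than 15 mm or tipped (distance of cup_mid_mid from where it was at the start of the episode above 0.015 m or angle between cup_mid_mid's own z axis and vertical above 0.2 rad).
It fails at once if the far bowl is shifted more than 15 mm or tipped (distance of bowl_far_mid from where it was at the start of the episode above 0.015 m or angle between bowl_far_mid's own z axis and vertical above 0.2 rad).
It fails at once if the square stamp is shifted more than 15 mm or tipped (distance of square_stamp_mid from where it was at the start of the episode above 0.015 m or angle between square_stamp_mid's own z axis and vertical above 0.2 rad).
It also fails if it takes over 51 s, if anything falls off the work surface, if the arm or the gripper's body presses on something with over 40 N, if the wrist force passes 120 N, or if a joint passes its speed limit or range.

## Working session

There is one attempt and no reset: what is moved stays moved. The work goes in short steps, Python scripts to look and compute and a tool call to move; the robot and the scene stay as the last step left them, time stands still between calls to the robot, and variables do not carry over. Pictures are saved under pics/ and viewed, at most 10 in all, crops included, and the job is handed in when it is done.

Besides the shell and the picture viewer there is one more tool, called after ">>>" in YAML: its name, and indented under it one key for each argument. drive_tool: Moves the arm, as the interface text tells. Its arguments: {"type":"object","properties":{"commands":{"type":"array","items":{"type":"object","properties":{"gripper":{"type":"number"},"linear":{"type":"array","items":{"type":"number","minimum":-1,"maximum":1}},"angular":{"type":"array","items":{"type":"number","minimum":-1,"maximum":1}}}}}},"required":["commands"]}

```bash
mkdir -p pics
cat > h.py <<'E'
import numpy as np, cv2
from scipy.spatial.transform import Rotation as R
from cell import env, snapshot
def rot(a):
    a=np.array(a,float)
    if a.shape==(3,3): return a
    return R.from_rotvec(a).as_matrix() if a.size==3 else R.from_quat(a).as_matrix()
def cloud(s):
    h,w=s['range_z'].shape
    u,v=np.meshgrid(np.arange(w),np.arange(h))
    p=cv2.undistortPoints(np.stack([u,v],-1).reshape(-1,1,2).astype(np.float64),np.array(s['intrinsics']),np.array(s['dist'])).reshape(h,w,2)
    z=s['range_z']
    c=np.stack([p[...,0]*z,-p[...,1]*z,-z],-1)
    W=c@rot(s['attitude']).T+np.array(s['eye'])
    W[z==0]=np.nan
    return W
E
python3 - <<'E'
from h import *
import pickle
d={}
for n in('scene','top'):
    s=snapshot(n); d[n]=s; print(n,s['eye'],s['attitude'])
    cv2.imwrite(f'pics/{n}0.png',s['img'])
    W=cloud(s); print(W[::95,::100].round(3).tolist()) if n=='top' else 0
pickle.dump(d,open('d.pkl','wb'))
print(env.state(), env.tcp_to_grasp)
a=cv2.resize(d['top']['img'],(800,600)); cv2.imwrite('pics/top0b.png',a)
a=cv2.resize(d['scene']['img'],(800,600)); cv2.imwrite('pics/scene0b.png',a)
E
```

```text
scene [ 1.19600307 -0.63415256  0.70734727] [0.94927129 0.38232456 0.69650051]
top [0.39738067 0.06765064 1.34666555] [ 0.06446913 -0.05004644 -1.56500733]
[[[1.659, 1.602, -0.627], [1.73, 1.056, -0.746], [1.728, 0.427, -0.746], [1.73, -0.198, -0.75], [1.732, -0.821, -0.75], [1.738, -1.449, -0.753]], [[1.09, 1.589, -0.659], [0.861, 0.687, 0.001], [0.861, 0.291, 0.003], [0.863, -0.101, 0.0], [0.865, -0.492, -0.001], [0.918, -0.99, -0.149]], [[0.485, 1.076, -0.014], [0.48, 0.633, 0.09], [0.488, 0.286, -0.004], [0.49, -0.099, 0.001], [0.492, -0.483, -0.001], [0.528, -1.209, -0.494]], [[0.114, 1.07, -0.034], [0.124, 0.661, -0.002], [0.128, 0.28, -0.002], [0.131, -0.097, 0.001], [0.133, -0.474, -0.0], [0.032, -1.209, -0.524]], [[-0.583, 1.566, -0.757], [0.121, 0.326, 0.748], [-0.219, 0.275, -0.0], [-0.215, -0.096, 0.003], [-0.214, -0.467, -0.001], [-0.212, -0.837, 0.001]]]
{'clock': 0.1, 'joints': array([ 1.12978501e+00,  3.26870046e-01, -1.93497718e-01,  1.05196298e+00,
        1.67856039e-06,  1.43660397e+00]), 'joint_vel': array([ 8.61032522e-05, -2.11846071e-03,  1.57794044e-03,  1.34803731e-03,
        8.70686509e-04, -7.69396528e-05]), 'joint_torque': array([ 9.28811351e-04, -4.44240403e+01,  2.63037318e+01,  7.91486789e-03,
       -7.23337848e-05, -3.07324235e-06]), 'position': array([0.16587886, 0.52385131, 0.23057471]), 'ee_rot': array([-4.79995037e-01, -3.10426468e+00,  2.31018976e-03]), 'force': array([0.16902105, 0.04661501, 0.40092512]), 'moment': array([-0.04377446, -0.00987258, -0.01456748]), 'grip_force': 0.0, 'finger_gap': 1.003740807981941} 0.0187
```

View pics/top0b.png

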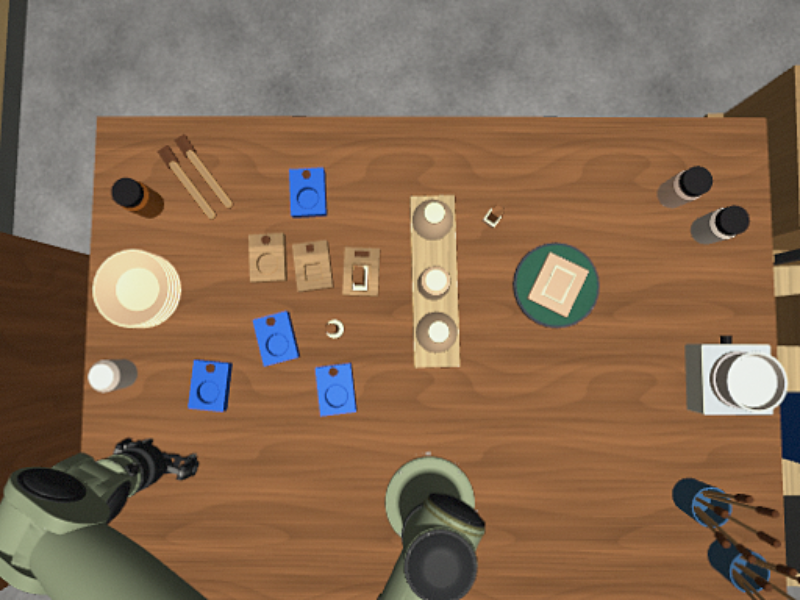

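View pics/scene0b.png

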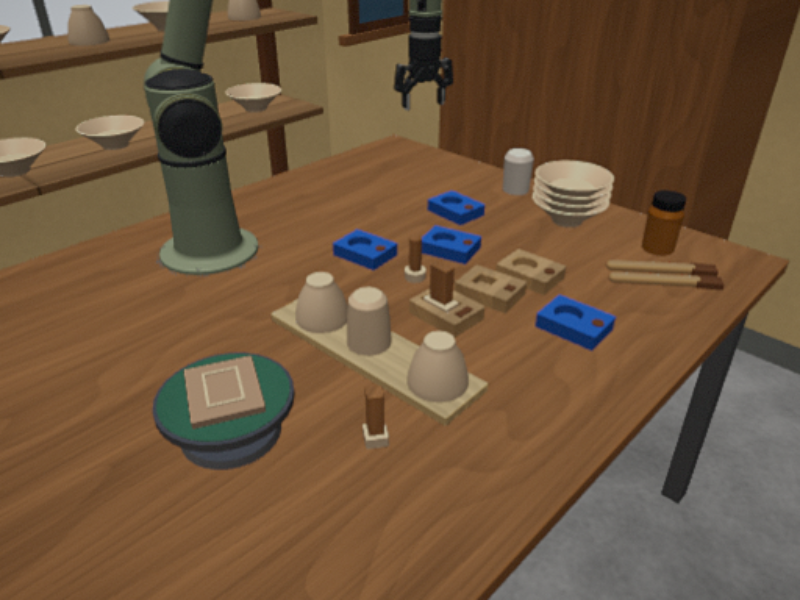

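Top view (800x600 px): the round-well holders are the wooden one at (266,258) and blue ones at (308,192), (276,338), (210,386) and (336,390). The wooden one fits: it stands in the row with the square (312,266) and oblong (361,271) holders, and the blue ones are look-alikes. The round stamp is at (335,328), the oblong stamp at (361,275), the pots on the board at x≈434, the square stamp at (493,216) and the tile at (558,284).

```bash
cat > m.py <<'E'
from h import *
import pickle
d=pickle.load(open('d.pkl','rb'))
s=d['top'];W=cloud(s);img=s['img'];k=0.64
Z=W[...,2]
def box(c,r):
    m=np.zeros(Z.shape,bool);x,y=int(c[0]*k),int(c[1]*k);m[y-r:y+r+1,x-r:x+r+1]=1;return m
def rep(n,m):
    P=W[m]; r=cv2.minAreaRect((P[:,:2]*1000).astype(np.float32)); print(n,m.sum(),'mean',P.mean(0).round(4),'zmax',P[:,2].max().round(3),'rect',np.round(r[0],1),np.round(r[1],1),round(r[2],1))
for n,c in dict(round=(266,258),square=(312,266),obl=(361,271)).items():
    m=box(c,18)&(Z>.02)&(Z<.04)
    if n=='obl': m=box(c,16)&(Z>.02)&(Z<.045)
    rep(n+' block',m)
    rep(n+' well',box(c,9)&(Z<.018))
for n,c in dict(round_stamp=(335,328),obl_stamp=(361,275),sq=(493,216)).items():
    rep(n+' top',box(c,12)&(Z>.075)); 
rep('rs foot',box((335,328),9)&(Z>.01)&(Z<.04))
rep('tile',box((558,284),30)&(Z>.082))
hs=cv2.cvtColor(img,cv2.COLOR_BGR2HSV); t=box((558,284),30)&(Z>.082)
print(hs[182,340:375].tolist())
rep('board',box((434,281),60)&(Z>.01)&(Z<.026))
for n,c in dict(far=(434,218),cup=(434,281),near=(436,332)).items(): rep(n,box(c,16)&(Z>.05))
c=np.hstack([cv2.resize(img[140:260,150:265],None,fx=4.5,fy=4.5,interpolation=2),cv2.resize(img[140:260,330:386],None,fx=4.5,fy=4.5,interpolation=2)])
cv2.imwrite('pics/crop1.png',c);print(c.shape)
E
python3 m.py
```

```text
round block 576 mean [0.5862 0.3931 0.0288] zmax 0.037 rect [583.4 382.4] [116.2 112.6] 3.9
round well 132 mean [0.5696 0.3975 0.0088] zmax 0.017 rect [571. 397.] [47.2 46.1] 87.1
square block 624 mean [0.5653 0.2888 0.0289] zmax 0.037 rect [566.3 296.1] [130.3 118.2] 1.5
square well 102 mean [0.5492 0.2845 0.0092] zmax 0.017 rect [549.5 283.8] [38.1 38.3] 8.0
obl block 534 mean [0.552  0.1646 0.0291] zmax 0.036 rect [548.6 165.6] [ 85.4 114.7] 87.7
obl well 27 mean [0.5475 0.162  0.0105] zmax 0.017 rect [543.5 167.7] [50.4 42.1] 0.1
round_stamp top 45 mean [0.41   0.2281 0.0923] zmax 0.101 rect [410.3 228.7] [21.4 24.8] 0.5
obl_stamp top 83 mean [0.5329 0.1664 0.1033] zmax 0.109 rect [533.1 166.3] [22.1 39.8] 90.0
sq top 50 mean [ 0.6815 -0.1534  0.0921] zmax 0.1 rect [ 682.1 -154. ] [23.1 22.8] 48.0
rs foot 57 mean [0.4091 0.2231 0.0199] zmax 0.038 rect [409.1 227.2] [37.3 42.1] 81.4
tile 936 mean [ 0.5132 -0.2921  0.0882] zmax 0.097 rect [ 506.6 -290.7] [156.1 135.8] 66.6
[[79, 136, 94], [14, 85, 129], [15, 81, 252], [16, 79, 241], [16, 78, 235], [16, 76, 234], [16, 81, 234], [16, 80, 235], [16, 76, 231], [26, 48, 220], [26, 44, 238], [16, 82, 233], [16, 81, 234], [16, 77, 234], [16, 77, 233], [16, 80, 233], [16, 76, 234], [16, 76, 233], [16, 78, 234], [15, 79, 233], [16, 80, 233], [16, 79, 233], [15, 80, 234], [15, 79, 226], [28, 45, 213], [32, 33, 241], [15, 86, 233], [15, 80, 232], [16, 80, 232], [15, 80, 233], [15, 80, 235], [15, 80, 243], [15, 85, 208], [82, 185, 77], [77, 130, 108]]
board 1893 mean [ 0.5213 -0.0034  0.0173] zmax 0.026 rect [516.7  48. ] [337.5 487.2] 74.5
far 432 mean [ 0.6694 -0.0054  0.0833] zmax 0.109 rect [673.6  -7.3] [82.4 80.2] 89.0
cup 332 mean [ 0.5151 -0.0068  0.1078] zmax 0.124 rect [516.   -7.3] [68.2 67.2] 4.3
near 451 mean [ 0.4029 -0.015   0.0832] zmax 0.109 rect [402.9 -16.7] [84.3 84.6] 0.3
(540, 770, 3)
```

View pics/crop1.png

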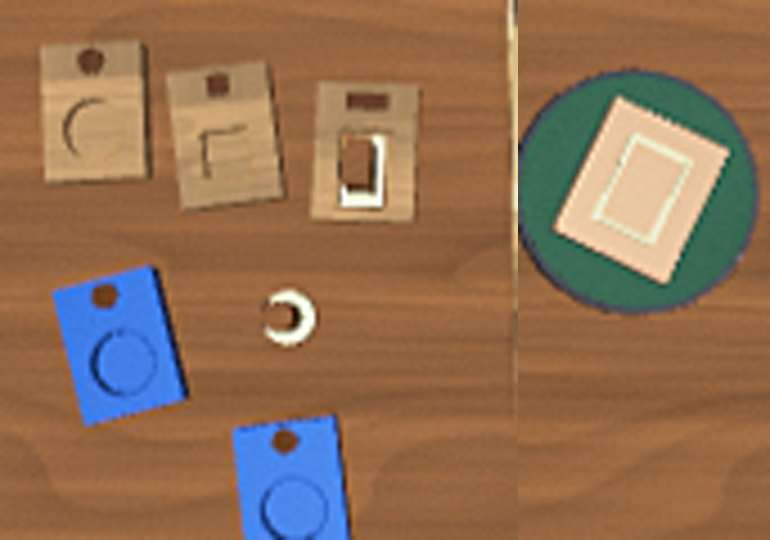

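Crop: the wooden holder at (93,130) has the round well and the dark disc on its ledge, so it's the one meant. The blue ones at (120,345) and (290,480) are left alone. The round stamp is at (290,318), and the frame's long side leans about 25° right of vertical.

```bash
cat >> h.py <<'E'
def plan(p,yaw=None):
    """units to go from now to TCP p, tool down, tool y at world-y turned by yaw deg"""
    s=env.state(); M=rot(s['ee_rot']); p=np.array(p)
    lin=M.T@(p-s['position'])/.25
    if yaw is None: yaw=-np.degrees(np.arctan2(M[0,1],M[1,1]))
    t=np.radians(yaw); T=np.array([[-np.cos(t),-np.sin(t),0],[-np.sin(t),np.cos(t),0],[0,0,-1]]).T
    T=np.column_stack([[-np.cos(t),-np.sin(t),0],[-np.sin(t),np.cos(t),0],[0,0,-1]])
    ang=R.from_matrix(M.T@T).as_rotvec()/2
    print('lin',lin.round(4),'ang',ang.round(4),'clk',s['clock'],'yaw now',np.degrees(np.arctan2(-M[0,1],M[1,1])).round(2))
E
python3 -c "
from h import *
plan([.39,.228,.231])
plan([.288,.376,.231])"
```

```text
lin [-1.212e+00 -8.574e-01 -6.000e-04] ang [-0.0008 -0.0001 -0.    ] clk 0.1 yaw now -17.58
lin [-0.6443 -0.4163 -0.0012] ang [-0.0008 -0.0001 -0.    ] clk 0.1 yaw now -17.58
```

>>> drive_tool:
  commands:
    - {"gripper": 1, "linear": [-0.61, -0.43, 0], "angular": [0, 0, 0]}
    - {"gripper": 1, "linear": [-0.61, -0.43, 0], "angular": [0, 0, 0]}
    - {"gripper": 1, "linear": [-0.61, -0.43, 0], "angular": [0, 0, 0]}
    - {"gripper": 1, "linear": [-0.61, -0.43, 0], "angular": [0, 0, 0]}

```text
clock: 0.5
position: [0.2798, 0.3735, 0.2309]
ee_rot: [-0.481, -3.104, 0.002]
force: [0.8, 0.8, -0.0]
finger_gap: 1.002
grip_force: 0.0
```

>>> drive_tool:
  commands:
    - {"gripper": 1, "linear": [-0.61, -0.43, 0], "angular": [0, 0, 0]}
    - {"gripper": 1, "linear": [-0.61, -0.43, 0], "angular": [0, 0, 0]}
    - {"gripper": 1, "linear": [-0.61, -0.43, 0], "angular": [0, 0, 0]}
    - {"gripper": 1, "linear": [-0.61, -0.43, 0], "angular": [0, 0, 0]}
    - {"gripper": 1, "linear": [-0.61, -0.43, 0], "angular": [0, 0, 0]}
    - {"gripper": 1, "linear": [-0.61, -0.43, 0], "angular": [0, 0, 0]}

```text
clock: 1.1
position: [0.3919, 0.2267, 0.231]
ee_rot: [-0.483, -3.103, 0.0]
force: [-0.2, -0.2, 0.6]
finger_gap: 1.002
grip_force: 0.0
```

Run:
```python
from h import *
s=snapshot('wrist'); cv2.imwrite('pics/w1.png',s['img']); W=cloud(s); Z=W[...,2]
print(env.state()['position'],s['eye'])
def near(c,r): return np.hypot(W[...,0]-c[0],W[...,1]-c[1])<r
for n,m in dict(rtop=near((.41,.228),.03)&(Z>.08)&(Z<.11),foot=near((.41,.228),.03)&(Z>.01)&(Z<.03),otop=near((.533,.166),.04)&(Z>.09)&(Z<.12)).items():
    P=W[m]; print(n,len(P)); 
    if len(P)>5:
        r=cv2.minEnclosingCircle((P[:,:2]*1000).astype(np.float32)); q=cv2.minAreaRect((P[:,:2]*1000).astype(np.float32)); print(P.mean(0).round(4),r,q)
```

```text
[0.39140894 0.2273218  0.23097772] [0.32395496 0.24834254 0.37378864]
rtop 514
[0.4099 0.2323 0.0936] ((411.79150390625, 232.07803344726562), 12.86345386505127) ((411.6043701171875, 232.26458740234375), (25.37439727783203, 24.541526794433594), 83.61585235595703)
foot 429
[0.4036 0.233  0.0199] ((411.6662292480469, 232.08644104003906), 21.718542098999023) ((408.21197509765625, 232.3796844482422), (41.84548568725586, 36.168521881103516), 77.58705139160156)
otop 765
[0.5297 0.1712 0.1027] ((534.2391967773438, 170.4689483642578), 22.221576690673828) ((534.7296752929688, 169.76995849609375), (24.513572692871094, 40.92517852783203), 88.91079711914062)
```

View pics/w1.png

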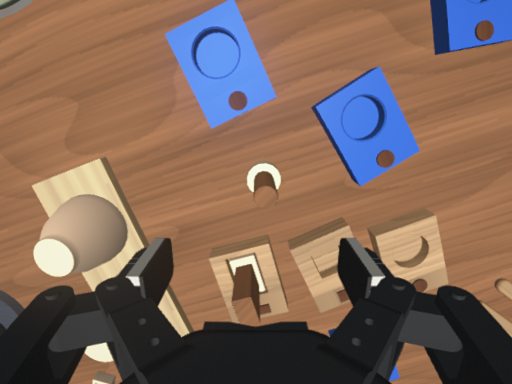

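Wrist view: the round stamp stands upright at (264,180), between the fingers at (150,270) and (360,270). The wooden round well is at (410,245). I'll descend on the stamp next.

```bash
python3 -c "
from h import *
plan([.4115,.231,.231])
plan([.4115,.231,.05])"
```

```text
lin [-0.0722  0.0383 -0.0002] ang [-0.0001 -0.0006 -0.    ] clk 1.15 yaw now -17.6
lin [-0.073   0.0385  0.7238] ang [-0.0001 -0.0006 -0.    ] clk 1.15 yaw now -17.6
```

>>> drive_tool:
  commands:
    - {"gripper": 1, "linear": [-0.073, 0.038, 0], "angular": [0, 0, 0]}
    - {"gripper": 1, "linear": [-0.073, 0.038, 0.2], "angular": [0, 0, 0]}
    - {"gripper": 1, "linear": [-0.073, 0.038, 0.35], "angular": [0, 0, 0]}
    - {"gripper": 1, "linear": [-0.073, 0.038, 0.45], "angular": [0, 0, 0]}
    - {"gripper": 1, "linear": [-0.073, 0.038, 0.55], "angular": [0, 0, 0]}
    - {"gripper": 1, "linear": [-0.073, 0.038, 0.65], "angular": [0, 0, 0]}
    - {"gripper": 1, "linear": [-0.073, 0.038, 0.724], "angular": [0, 0, 0]}
    - {"gripper": 1, "linear": [-0.073, 0.038, 0.724], "angular": [0, 0, 0]}
    - {"gripper": 1, "linear": [-0.073, 0.038, 0.724], "angular": [0, 0, 0]}
    - {"gripper": 0, "linear": [-0.073, 0.038, 0.724], "angular": [0, 0, 0]}
    - {"gripper": 0, "linear": [-0.073, 0.038, 0.724], "angular": [0, 0, 0]}
    - {"gripper": 0, "linear": [-0.073, 0.038, 0.724], "angular": [0, 0, 0]}
    - {"gripper": 0, "linear": [-0.073, 0.038, 0.724], "angular": [0, 0, 0]}
    - {"gripper": 0, "linear": [-0.073, 0.038, 0.724], "angular": [0, 0, 0]}
    - {"gripper": 0, "linear": [-0.073, 0.038, 0.724], "angular": [0, 0, 0]}

```text
clock: 2.65
position: [0.4127, 0.231, 0.0509]
ee_rot: [0.48, 3.104, 0.001]
force: [-0.8, 0.4, 6.6]
finger_gap: 0.29
grip_force: 58.5
```

```bash
python3 -c "
from h import *
plan([.62,.385,.20])"
```

```text
lin [-0.6048  0.8383 -0.5951] ang [ 0.0004  0.0004 -0.    ] clk 2.65 yaw now -17.59
```

>>> drive_tool:
  commands:
    - {"gripper": 0, "linear": [0, 0, -0.15], "angular": [0, 0, 0]}
    - {"gripper": 0, "linear": [0, 0, -0.35], "angular": [0, 0, 0]}
    - {"gripper": 0, "linear": [0, 0, -0.55], "angular": [0, 0, 0]}
    - {"gripper": 0, "linear": [-0.07, 0.1, -0.6], "angular": [0, 0, 0]}
    - {"gripper": 0, "linear": [-0.17, 0.24, -0.6], "angular": [0, 0, 0]}
    - {"gripper": 0, "linear": [-0.28, 0.39, -0.6], "angular": [0, 0, 0]}
    - {"gripper": 0, "linear": [-0.38, 0.54, -0.6], "angular": [0, 0, 0]}
    - {"gripper": 0, "linear": [-0.48, 0.68, -0.6], "angular": [0, 0, 0]}
    - {"gripper": 0, "linear": [-0.56, 0.78, -0.6], "angular": [0, 0, 0]}
    - {"gripper": 0, "linear": [-0.6, 0.84, -0.6], "angular": [0, 0, 0]}
    - {"gripper": 0, "linear": [-0.6, 0.84, -0.6], "angular": [0, 0, 0]}
    - {"gripper": 0, "linear": [-0.6, 0.84, -0.6], "angular": [0, 0, 0]}
    - {"gripper": 0, "linear": [-0.6, 0.84, -0.6], "angular": [0, 0, 0]}

```text
clock: 3.95
position: [0.6176, 0.385, 0.2]
ee_rot: [-0.48, -3.104, 0.002]
force: [-0.4, 0.0, -1.3]
finger_gap: 0.287
grip_force: 59.3
```

```bash
cat > w2.py <<'E'
from h import *
import sys
s=snapshot('wrist'); cv2.imwrite(sys.argv[1],s['img']); W=cloud(s); Z=W[...,2]
print(env.state()['position'],s['eye'])
def near(c,r): return np.hypot(W[...,0]-c[0],W[...,1]-c[1])<r
for n,m in dict(floor=near((.57,.3975),.03)&(Z>.0)&(Z<.014),low=near((.57,.3975),.033)&(Z<.024)&(Z>0),held=near(env.state()['position'][:2],.035)&(Z>.12)&(Z<.178)).items():
    P=W[m]; print(n,len(P)); 
    if len(P)>5: print(P.mean(0).round(4),P.min(0).round(4),P.max(0).round(4),cv2.minEnclosingCircle((P[:,:2]*1000).astype(np.float32)))
# rim of well: points at top level just around
t=(Z>.024)&(Z<.034)&near((.57,.3975),.06)
P=W[t]; print('block',len(P),cv2.minAreaRect((P[:,:2]*1000).astype(np.float32)))
E
python3 w2.py pics/w2.png
```

```text
[0.61777303 0.38503307 0.20039205] [0.54969173 0.40665908 0.34284164]
floor 1581
[0.5699 0.3968 0.0101] [0.5449 0.3715 0.0077] [0.596  0.4223 0.0138] ((570.0700073242188, 396.8612976074219), 26.01932144165039)
low 1683
[0.5705 0.3965 0.0107] [0.5449 0.3713 0.0077] [0.596  0.4223 0.024 ] ((570.0700073242188, 396.8612976074219), 26.01932144165039)
held 1805
[0.6062 0.3887 0.1676] [0.595  0.3637 0.1503] [0.6295 0.4068 0.1779] ((616.1395874023438, 385.3399658203125), 21.65532112121582)
block 5215 ((578.5791015625, 397.4060974121094), (102.60054779052734, 84.58605194091797), 3.628108263015747)
```

View pics/w2.png

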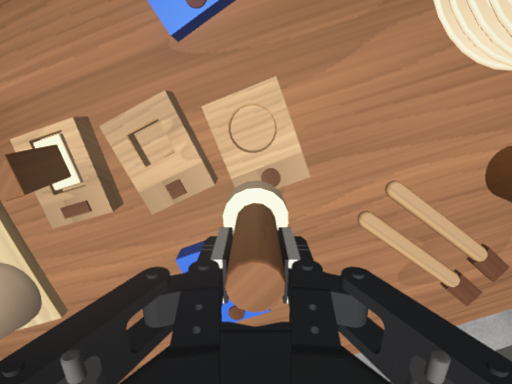

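Wrist view: the stamp is held upright with its foot at (255,215). The well of the wooden round holder is at (253,128) and empty. Well and foot centres are measured from the same picture, so I'll carry it over and lower it.

```bash
python3 -c "
from h import *
plan([.5718,.3967,.2])
plan([.5718,.3967,.075],-17.5)"
```

```text
lin [ 0.1894 -0.0111  0.0017] ang [-0.0003 -0.0003 -0.    ] clk 4.0 yaw now -17.59
lin [ 0.1891 -0.0108  0.5017] ang [-0.0003 -0.0003 -0.0008] clk 4.0 yaw now -17.59
```

>>> drive_tool:
  commands:
    - {"gripper": 0, "linear": [0.1, -0.006, 0], "angular": [0, 0, 0]}
    - {"gripper": 0, "linear": [0.189, -0.011, 0], "angular": [0, 0, 0]}
    - {"gripper": 0, "linear": [0.189, -0.011, 0.05], "angular": [0, 0, 0]}
    - {"gripper": 0, "linear": [0.189, -0.011, 0.2], "angular": [0, 0, 0]}
    - {"gripper": 0, "linear": [0.189, -0.011, 0.33], "angular": [0, 0, 0]}
    - {"gripper": 0, "linear": [0.189, -0.011, 0.41], "angular": [0, 0, 0]}
    - {"gripper": 0, "linear": [0.189, -0.011, 0.45], "angular": [0, 0, 0]}
    - {"gripper": 0, "linear": [0.189, -0.011, 0.45], "angular": [0, 0, 0]}
    - {"gripper": 0, "linear": [0.189, -0.011, 0.47], "angular": [0, 0, 0]}
    - {"gripper": 0, "linear": [0.189, -0.011, 0.49], "angular": [0, 0, 0]}
    - {"gripper": 0, "linear": [0.189, -0.011, 0.51], "angular": [0, 0, 0]}
    - {"gripper": 0, "linear": [0.189, -0.011, 0.53], "angular": [0, 0, 0]}
    - {"gripper": 0, "linear": [0.189, -0.011, 0.54], "angular": [0, 0, 0]}
    - {"gripper": 0, "linear": [0.189, -0.011, 0.54], "angular": [0, 0, 0]}
    - {"gripper": 0, "linear": [0.189, -0.011, 0.54], "angular": [0, 0, 0]}

```text
clock: 5.5
position: [0.5728, 0.3974, 0.0653]
ee_rot: [0.48, 3.105, 0.0]
force: [0.4, 0.3, -1.1]
finger_gap: 0.288
grip_force: 59.3
```

>>> drive_tool:
  commands:
    - {"gripper": 0, "linear": [0, 0, 0.008], "angular": [0, 0, 0]}
    - {"gripper": 0, "linear": [0, 0, 0.014], "angular": [0, 0, 0]}
    - {"gripper": 0, "linear": [0, 0, 0.014], "angular": [0, 0, 0]}

```text
clock: 5.8
position: [0.5726, 0.3973, 0.0615]
ee_rot: [-0.48, -3.104, 0.0]
force: [-0.4, -0.3, -1.3]
finger_gap: 0.292
grip_force: 59.3
```

>>> drive_tool:
  commands:
    - {"gripper": 0.6, "linear": [0, 0, 0], "angular": [0, 0, 0]}
    - {"gripper": 1, "linear": [0, 0, 0], "angular": [0, 0, 0]}
    - {"gripper": 1, "linear": [0, 0, 0], "angular": [0, 0, 0]}
    - {"gripper": 1, "linear": [0, 0, 0], "angular": [0, 0, 0]}
    - {"gripper": 1, "linear": [0, 0, 0], "angular": [0, 0, 0]}
    - {"gripper": 1, "linear": [0, 0, 0], "angular": [0, 0, 0]}
    - {"gripper": 1, "linear": [0, 0, -0.1], "angular": [0, 0, 0]}
    - {"gripper": 1, "linear": [0, 0, -0.25], "angular": [0, 0, 0]}
    - {"gripper": 1, "linear": [0, 0, -0.4], "angular": [0, 0, 0]}
    - {"gripper": 1, "linear": [0, 0, -0.56], "angular": [0, 0, 0]}
    - {"gripper": 1, "linear": [0, 0, -0.56], "angular": [0, 0, 0]}
    - {"gripper": 1, "linear": [0, 0, -0.56], "angular": [0, 0, 0]}

```text
clock: 7.0
position: [0.5734, 0.3977, 0.2032]
ee_rot: [0.48, 3.103, 0.003]
force: [1.5, -0.1, -0.8]
finger_gap: 1.0
grip_force: 0.0
```

Run:
```python
from h import *
s=snapshot('wrist'); cv2.imwrite('pics/w3.png',s['img']); W=cloud(s); Z=W[...,2]
def near(c,r): return np.hypot(W[...,0]-c[0],W[...,1]-c[1])<r
P=W[near((.57,.397),.025)&(Z>.095)&(Z<.12)]; print(len(P),P.mean(0),cv2.minEnclosingCircle((P[:,:2]*1000).astype(np.float32)))
P=W[near((.57,.397),.03)&(Z>.022)&(Z<.036)]; print(np.median(P[:,2]))
plan([.58,.166,.2],-2.3); plan([.55,.168,.22],-2.3)
```

```text
653 [0.57058163 0.39854197 0.10435646] ((571.6963500976562, 398.2178955078125), 12.716196060180664)
0.029889553458060547
lin [-0.3078 -0.8727  0.0059] ang [-1.000e-04 -1.000e-04 -1.333e-01] clk 7.05 yaw now -17.58
lin [-0.191  -0.9013 -0.0741] ang [-1.000e-04 -1.000e-04 -1.333e-01] clk 7.05 yaw now -17.58
```

The round stamp is seated: its top is at 0.104 and its centre about 2 mm off the well's. Next is the oblong stamp.

>>> drive_tool:
  commands:
    - {"gripper": 1, "linear": [-0.08, -0.2, 0], "angular": [0, 0, -0.04]}
    - {"gripper": 1, "linear": [-0.14, -0.4, 0], "angular": [0, 0, -0.08]}
    - {"gripper": 1, "linear": [-0.21, -0.6, 0], "angular": [0, 0, -0.133]}
    - {"gripper": 1, "linear": [-0.28, -0.8, 0], "angular": [0, 0, -0.133]}
    - {"gripper": 1, "linear": [-0.3, -0.86, 0], "angular": [0, 0, -0.133]}
    - {"gripper": 1, "linear": [-0.3, -0.86, 0], "angular": [0, 0, -0.133]}
    - {"gripper": 1, "linear": [-0.3, -0.86, 0], "angular": [0, 0, -0.133]}
    - {"gripper": 1, "linear": [-0.3, -0.86, 0], "angular": [0, 0, -0.133]}

```text
clock: 7.85
position: [0.5787, 0.1706, 0.2008]
ee_rot: [-0.062, -3.139, -0.0]
force: [-0.0, 0.7, 0.3]
finger_gap: 0.999
grip_force: 0.0
```

Run:
```python
from h import *
s=snapshot('wrist'); cv2.imwrite('pics/w4.png',s['img']); W=cloud(s); Z=W[...,2]
print(env.state()['position'])
def near(c,r): return np.hypot(W[...,0]-c[0],W[...,1]-c[1])<r
for lo,hi in((.098,.115),(.024,.034)):
  P=W[near((.536,.168),.06)&(Z>lo)&(Z<hi)]; print(len(P),P.mean(0).round(4),cv2.minAreaRect((P[:,:2]*1000).astype(np.float32)))
```

```text
[0.57884681 0.17089904 0.20097809]
1323 [0.5346 0.1695 0.1049] ((535.074951171875, 169.5377655029297), (23.836458206176758, 39.599308013916016), 88.56626892089844)
4832 [0.5415 0.1683 0.0301] ((545.2750854492188, 167.83786010742188), (84.60281372070312, 101.1196060180664), 87.64466094970703)
```

View pics/w4.png

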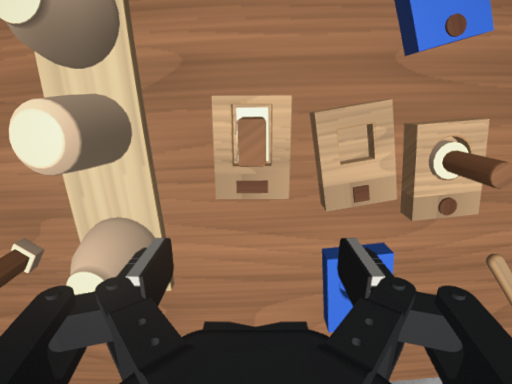

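Wrist view: the round stamp stands in its well at (450,160). The oblong stamp is in its holder, with its handle top at (252,140). The fingers are clear of the pots.

```bash
python3 -c "
from h import *
plan([.535,.1695,.063],-1.7)"
```

```text
lin [ 0.1743 -0.0125  0.5521] ang [ 0.     -0.0006 -0.0047] clk 7.9 yaw now -2.24
```

>>> drive_tool:
  commands:
    - {"gripper": 1, "linear": [0.1, -0.008, 0], "angular": [0, 0, -0.005]}
    - {"gripper": 1, "linear": [0.174, -0.0125, 0], "angular": [0, 0, -0.005]}
    - {"gripper": 1, "linear": [0.174, -0.0125, 0.03], "angular": [0, 0, -0.005]}
    - {"gripper": 1, "linear": [0.174, -0.0125, 0.15], "angular": [0, 0, -0.005]}
    - {"gripper": 1, "linear": [0.174, -0.0125, 0.28], "angular": [0, 0, -0.005]}
    - {"gripper": 1, "linear": [0.174, -0.0125, 0.4], "angular": [0, 0, -0.005]}
    - {"gripper": 1, "linear": [0.174, -0.0125, 0.5], "angular": [0, 0, -0.005]}
    - {"gripper": 1, "linear": [0.174, -0.0125, 0.552], "angular": [0, 0, -0.005]}
    - {"gripper": 1, "linear": [0.174, -0.0125, 0.552], "angular": [0, 0, -0.005]}
    - {"gripper": 1, "linear": [0.174, -0.0125, 0.552], "angular": [0, 0, -0.005]}
    - {"gripper": 0, "linear": [0.174, -0.0125, 0.552], "angular": [0, 0, -0.005]}
    - {"gripper": 0, "linear": [0.174, -0.0125, 0.552], "angular": [0, 0, -0.005]}
    - {"gripper": 0, "linear": [0.174, -0.0125, 0.552], "angular": [0, 0, -0.005]}
    - {"gripper": 0, "linear": [0.174, -0.0125, 0.552], "angular": [0, 0, -0.005]}
    - {"gripper": 0, "linear": [0.174, -0.0125, 0.552], "angular": [0, 0, -0.005]}
    - {"gripper": 0, "linear": [0.174, -0.0125, 0.552], "angular": [0, 0, -0.005]}

```text
clock: 9.5
position: [0.536, 0.1684, 0.0643]
ee_rot: [0.048, 3.14, -0.0]
force: [-0.5, 0.4, 6.0]
finger_gap: 0.275
grip_force: 58.7
```

>>> drive_tool:
  commands:
    - {"gripper": 0, "linear": [0, 0, -0.02], "angular": [0, 0, 0]}
    - {"gripper": 0, "linear": [0, 0, -0.08], "angular": [0, 0, 0]}
    - {"gripper": 0, "linear": [0, 0, -0.2], "angular": [0, 0, 0]}
    - {"gripper": 0, "linear": [0, 0, -0.35], "angular": [0, 0, 0]}
    - {"gripper": 0, "linear": [0, 0, -0.5], "angular": [0, 0, 0]}
    - {"gripper": 0, "linear": [0, 0, -0.65], "angular": [0, 0, 0]}
    - {"gripper": 0, "linear": [0, 0, -0.72], "angular": [0, 0, 0]}
    - {"gripper": 0, "linear": [0, 0, -0.72], "angular": [0, 0, 0]}
    - {"gripper": 0, "linear": [0, 0, -0.72], "angular": [0, 0, 0]}

```text
clock: 10.4
position: [0.5353, 0.1683, 0.243]
ee_rot: [-0.048, -3.14, 0.0]
force: [0.5, -0.4, -2.9]
finger_gap: 0.278
grip_force: 58.9
```

```bash
python3 -c "
from h import *
plan([.56,-.05,.243],-1.7);plan([.56,-.285,.243],-25)"
```

```text
lin [-0.1257 -0.8699  0.    ] ang [-0.0001 -0.0004 -0.0005] clk 10.4 yaw now -1.76
lin [-1.5460e-01 -1.8095e+00  1.0000e-04] ang [-2.000e-04 -4.000e-04  2.028e-01] clk 10.4 yaw now -1.76
```

>>> drive_tool:
  commands:
    - {"gripper": 0, "linear": [-0.02, -0.1, 0], "angular": [0, 0, 0]}
    - {"gripper": 0, "linear": [-0.04, -0.25, 0], "angular": [0, 0, 0]}
    - {"gripper": 0, "linear": [-0.06, -0.4, 0], "angular": [0, 0, 0]}
    - {"gripper": 0, "linear": [-0.08, -0.55, 0], "angular": [0, 0, 0]}
    - {"gripper": 0, "linear": [-0.1, -0.7, 0], "angular": [0, 0, 0]}
    - {"gripper": 0, "linear": [-0.12, -0.82, 0], "angular": [0, 0, 0]}
    - {"gripper": 0, "linear": [-0.12, -0.87, 0], "angular": [0, 0, 0]}
    - {"gripper": 0, "linear": [-0.12, -0.87, 0], "angular": [0, 0, 0]}

```text
clock: 11.2
position: [0.5579, -0.0511, 0.2418]
ee_rot: [-0.053, -3.138, -0.001]
force: [-1.4, 0.3, -1.6]
finger_gap: 0.279
grip_force: 59.3
```

>>> drive_tool:
  commands:
    - {"gripper": 0, "linear": [0, -0.1, 0], "angular": [0, 0, 0.03]}
    - {"gripper": 0, "linear": [-0.02, -0.25, 0], "angular": [0, 0, 0.07]}
    - {"gripper": 0, "linear": [-0.04, -0.4, 0], "angular": [0, 0, 0.1]}
    - {"gripper": 0, "linear": [-0.06, -0.55, 0], "angular": [0, 0, 0.14]}
    - {"gripper": 0, "linear": [-0.08, -0.7, 0], "angular": [0, 0, 0.17]}
    - {"gripper": 0, "linear": [-0.09, -0.85, 0], "angular": [0, 0, 0.19]}
    - {"gripper": 0, "linear": [-0.1, -0.98, 0], "angular": [0, 0, 0.2]}
    - {"gripper": 0, "linear": [-0.1, -1.0, 0], "angular": [0, 0, 0.203]}
    - {"gripper": 0, "linear": [-0.1, -1.0, 0], "angular": [0, 0, 0.203]}

```text
clock: 12.1
position: [0.5761, -0.2997, 0.2425]
ee_rot: [-0.68, -3.065, -0.003]
force: [0.1, 0.1, -2.0]
finger_gap: 0.274
grip_force: 59.5
```

```bash
cat > f.py <<'E'
from h import *
import sys
s=snapshot('wrist'); img=s['img']; cv2.imwrite(sys.argv[1],img); W=cloud(s); Z=W[...,2]
p=env.state()['position']; print(p)
def near(c,r): return np.hypot(W[...,0]-c[0],W[...,1]-c[1])<r
hs=cv2.cvtColor(img,cv2.COLOR_BGR2HSV)
t=near((.513,-.292),.09)&(Z>.083)&(Z<.097)
P=W[t]; print('tile',len(P),P.mean(0).round(4),cv2.minAreaRect((P[:,:2]*1000).astype(np.float32)))
near50=t&near((.513,-.292),.06)&(hs[...,1]<62)&(hs[...,2]>150)
m=cv2.morphologyEx(near50.astype(np.uint8),cv2.MORPH_OPEN,np.ones((2,2)))>0
P=W[m]; print('frame',len(P),P.mean(0).round(4),cv2.minAreaRect((P[:,:2]*1000).astype(np.float32)))
h=near(p[:2],.045)&(Z>p[2]-.07)&(Z<p[2]-.025)&(hs[...,1]<80)&(hs[...,2]>100)
P=W[h]; print('foot',len(P)); 
if len(P)>5: print(P.min(0),P.max(0),cv2.minAreaRect((P[:,:2]*1000).astype(np.float32)))
E
python3 f.py pics/w5.png
```

```text
[ 0.57620138 -0.29882898  0.24277268]
tile 10960 [ 0.5104 -0.2892  0.0893] ((515.7615356445312, -291.16455078125), (100.10333251953125, 120.06925201416016), 63.4340705871582)
frame 8037 [nan nan nan] ((nan, nan), (0.0, 0.0), 0.0)
foot 1499
[ 0.54161733 -0.31588132  0.19153127] [ 0.58845607 -0.27121178  0.21765338] ((564.476806640625, -293.8200378417969), (35.40224838256836, 36.159061431884766), 63.94597244262695)
```

View pics/w5.png

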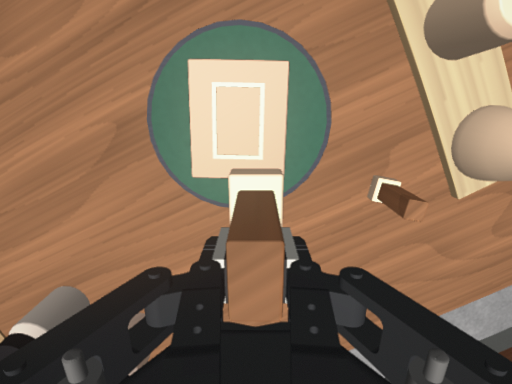

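Wrist view: the oblong stamp is held upright with its foot at (255,190). The frame is clear at (238,121), turned almost the same way as the stamp. The square stamp at (385,190) is untouched.

```bash
cat > g.py <<'E'
from h import *
s=snapshot('wrist'); img=s['img']; W=cloud(s); Z=W[...,2]
st=env.state(); p=st['position']; M=rot(st['ee_rot']); ok=np.isfinite(Z)
hs=cv2.cvtColor(img,cv2.COLOR_BGR2HSV)
t=ok&(np.hypot(W[...,0]-.5158,W[...,1]+.2912)<.055)&(Z>.083)&(Z<.097)
t&=(hs[...,1]<60)&(hs[...,2]>190)
n,l,sts,c=cv2.connectedComponentsWithStats(t.astype(np.uint8)); i=1+np.argmax(sts[1:,4]); t=l==i
P=W[t]; q=cv2.minAreaRect((P[:,:2]*1000).astype(np.float32)); print('frame',len(P),q,sts[i])
T=(W-p)@M
f=ok&(abs(T[...,1])<.03)&(abs(T[...,0])<.045)&(T[...,2]>.025)&(T[...,2]<.065)&(hs[...,1]<80)
P=T[f]; print('foot tool', np.percentile(P,[.5,2,50,98,99.5],axis=0).round(4).tolist())
U=P[P[:,2]<.042]; print(cv2.minAreaRect((U[:,:2]*1000).astype(np.float32)), len(U))
E
python3 g.py; python3 -c "
from h import *
plan([.5158,-.2912,.243],-26.6)"
```

```text
frame 5061 ((508.02227783203125, -289.66741943359375), (91.25109100341797, 94.1951904296875), 62.64035415649414) [ 190   65   92   96 5061]
foot tool [[-0.0019, -0.0176, 0.0305], [0.0014, -0.0171, 0.0323], [0.0245, 0.0003, 0.0349], [0.0306, 0.0172, 0.0494], [0.0307, 0.0175, 0.0502]]
((12.996377944946289, 0.000396728515625), (35.86055374145508, 35.37163543701172), 0.8095707297325134) 1352
lin [ 0.2317 -0.0756  0.0008] ang [ 0.0005 -0.0009  0.0147] clk 12.2 yaw now -24.92
```

>>> drive_tool:
  commands:
    - {"gripper": 0, "linear": [0.08, -0.03, 0], "angular": [0, 0, 0.007]}
    - {"gripper": 0, "linear": [0.17, -0.06, 0], "angular": [0, 0, 0.014]}
    - {"gripper": 0, "linear": [0.229, -0.074, 0], "angular": [0, 0, 0.014]}
    - {"gripper": 0, "linear": [0.229, -0.074, 0], "angular": [0, 0, 0.014]}
    - {"gripper": 0, "linear": [0.229, -0.074, 0.05], "angular": [0, 0, 0.014]}
    - {"gripper": 0, "linear": [0.229, -0.074, 0.12], "angular": [0, 0, 0.014]}
    - {"gripper": 0, "linear": [0.229, -0.074, 0.19], "angular": [0, 0, 0.014]}
    - {"gripper": 0, "linear": [0.229, -0.074, 0.25], "angular": [0, 0, 0.014]}
    - {"gripper": 0, "linear": [0.229, -0.074, 0.28], "angular": [0, 0, 0.014]}
    - {"gripper": 0, "linear": [0.229, -0.074, 0.28], "angular": [0, 0, 0.014]}
    - {"gripper": 0, "linear": [0.229, -0.074, 0.28], "angular": [0, 0, 0.014]}
    - {"gripper": 0, "linear": [0.229, -0.074, 0.28], "angular": [0, 0, 0.014]}

```text
clock: 13.4
position: [0.5173, -0.2934, 0.1746]
ee_rot: [0.723, 3.056, -0.001]
force: [-0.2, 0.3, -1.2]
finger_gap: 0.277
grip_force: 59.4
```

Run:
```python
from h import *
plan([.5164,-.2915,.155],-26.6)
s=snapshot('wrist'); cv2.imwrite('pics/w6.png',s['img'])
t=snapshot('scene'); a=cv2.resize(t['img'][210:310,80:200],None,fx=4,fy=4,interpolation=2)
b=np.zeros((400,320,3),np.uint8); b[:240]=cv2.resize(s['img'],(320,240))
cv2.imwrite('pics/c6.png',np.hstack([a,b]))
```

```text
lin [0.0067 0.0052 0.0782] ang [-0.0001  0.0008 -0.0001] clk 13.4 yaw now -26.61
```

View pics/c6.png

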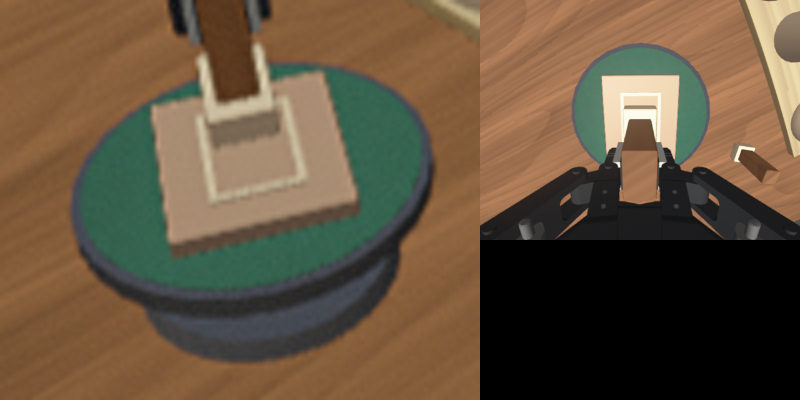

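The stamp hovers over the frame, in line with it, and the tile is untouched. In the wrist inset the foot at (640,115) lies centrally in the frame, so I'll go down the last 2 cm.

>>> drive_tool:
  commands:
    - {"gripper": 0, "linear": [0.006, 0.005, 0.02], "angular": [0, 0, 0]}
    - {"gripper": 0, "linear": [0.006, 0.005, 0.04], "angular": [0, 0, 0]}
    - {"gripper": 0, "linear": [0.006, 0.005, 0.06], "angular": [0, 0, 0]}
    - {"gripper": 0, "linear": [0.006, 0.005, 0.077], "angular": [0, 0, 0]}
    - {"gripper": 0, "linear": [0.006, 0.005, 0.077], "angular": [0, 0, 0]}
    - {"gripper": 0, "linear": [0.006, 0.005, 0.077], "angular": [0, 0, 0]}
    - {"gripper": 0, "linear": [0.006, 0.005, 0.077], "angular": [0, 0, 0]}
    - {"gripper": 0, "linear": [0.006, 0.005, 0.077], "angular": [0, 0, 0]}

```text
clock: 14.3
position: [0.516, -0.2915, 0.1548]
ee_rot: [0.724, 3.057, -0.0]
force: [0.4, -0.3, -1.1]
finger_gap: 0.273
grip_force: 59.4
```

Run:
```python
from h import *
plan([.5164,-.2915,.155],-26.6)
s=snapshot('wrist'); img=s['img']; W=cloud(s); Z=W[...,2]
st=env.state(); p=st['position']; M=rot(st['ee_rot'])
T=(W-p)@M; hs=cv2.cvtColor(img,cv2.COLOR_BGR2HSV)
t=(Z>.085)&(Z<.096)&(np.hypot(W[...,0]-.5158,W[...,1]+.2912)<.082)
P=T[t]; print('tile edges in tool x,y',np.percentile(P[:,:2],[.5,99.5],axis=0).round(4).tolist())
f=(abs(T[...,1])<.025)&(abs(T[...,0])<.045)&(T[...,2]>.025)&(T[...,2]<.058)&(hs[...,1]<80)
P=T[f]; print('foot',np.percentile(P,[.5,99.5],axis=0).round(4).tolist())
# frame's base-side and lateral ridge, px mask
fr=t&(hs[...,1]<62)&(hs[...,2]>150); P=T[fr&(abs(T[...,1])<.045)&(T[...,0]<.05)]; print('ridge',len(P),np.percentile(P[:,:2],[1,99],axis=0).round(4).tolist())
```

```text
lin [-0.0016  0.0007 -0.0009] ang [-0.      0.0002 -0.0003] clk 14.3 yaw now -26.63
tile edges in tool x,y [[-0.0445, -0.0489], [0.0601, 0.0496]]
foot [[-0.0026, -0.017, 0.0302], [0.0308, 0.0179, 0.0498]]
ridge 3983 [[-0.0168, -0.0445], [0.0494, 0.0269]]
```

```bash
python3 -c "
from h import *
print(env.close_job())"
```

```text
the job is handed in; nothing more can be done
None
```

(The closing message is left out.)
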